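# Find the nearly empty carton on the turntable by its weight

## Task

Three navy cartons that look alike stand on the spinning turntable; two are full and one is nearly empty. Feel by lifting which is the nearly empty one and set it down, without dropping it, upright in the middle of the wooden serving board. Leave the two full ones standing on the turntable; knock no carton over and do not disturb the mug and the salt shaker.

Things in the scene. Friction and masses are not known exactly. Their poses are not given: they have to be found in the camera images.
- carton_a: one of three like navy-blue cartons: upright box 55 (its x) x 105 (its y) x 150 mm (its z), origin at the centre of its underside, standing on the turntable about 75 mm from its axis. Two are full (0.55 kg or more each), one is nearly empty (under 0.2 kg); which is not known. Grasp from above near the top, across its 55 mm (along its x)
- carton_b: one of three like navy-blue cartons: upright box 55 (its x) x 105 (its y) x 150 mm (its z), origin at the centre of its underside, standing on the turntable about 75 mm from its axis. Two are full (0.55 kg or more each), one is nearly empty (under 0.2 kg); which is not known. Grasp from above near the top, across its 55 mm (along its x)
- carton_c: one of three like navy-blue cartons: upright box 55 (its x) x 105 (its y) x 150 mm (its z), origin at the centre of its underside, standing on the turntable about 75 mm from its axis. Two are full (0.55 kg or more each), one is nearly empty (under 0.2 kg); which is not known. Grasp from above near the top, across its 55 mm (along its x)
- turntable_top (a point): centre of the top face of the wooden turntable (lazy Susan), a round plate 290 mm across whose flat top is 28 mm above the worktop; it spins freely about its upright axis and has no brake. Its foot is fixed
- board_top (a point): centre of the top face of the dark wooden serving board, 200 x 200 mm, top 24 mm above the worktop, x and y along its sides. It stays in place on four soft feet, on which its top sinks by about 1 mm under the nearly empty carton and by 4 mm or more under a full one
- mug_red: red mug, 90 x 122 x 87 mm, a bystander; origin at the centre of its underside
- salt_shaker: salt shaker, 44 mm across, 90 mm tall, a bystander; origin at the centre of its underside

How it is judged:
At the end, for the whole second after the job is handed in: The nearly empty carton stands upright and still on the board, within 55 mm of its centre (the board has sunk under 2.3 mm, so it is not a full one); the two full ones stand upright and still on the turntable, within 130 mm of its axis. Upright: within 0.1 rad (((horizontal distance between carton_a and board_top below 0.055 m and z of carton_a in the frame of board_top between -0.005 and 0.005 m and angle between each of carton_a, carton_b, carton_c's own z axis and vertical below 0.1 rad and linear speed of each of carton_a, carton_b, carton_c below 0.05 m/s and horizontal distance between each of carton_b, carton_c and turntable_top below 0.13 m and z of carton_b in the frame of turntable_top between -0.005 and 0.005 m and z of carton_c in the frame of turntable_top between -0.005 and 0.005 m) or (horizontal distance between carton_b and board_top below 0.055 m and z of carton_b in the frame of board_top between -0.005 and 0.005 m and angle between each of carton_b, carton_a, carton_c's own z axis and vertical below 0.1 rad and linear speed of each of carton_b, carton_a, carton_c below 0.05 m/s and horizontal distance between each of carton_a, carton_c and turntable_top below 0.13 m and z of carton_a in the frame of turntable_top between -0.005 and 0.005 m and z of carton_c in the frame of turntable_top between -0.005 and 0.005 m) or (horizontal distance between carton_c and board_top below 0.055 m and z of carton_c in the frame of board_top between -0.005 and 0.005 m and angle between each of carton_c, carton_a, carton_b's own z axis and vertical below 0.1 rad and linear speed of each of carton_c, carton_a, carton_b below 0.05 m/s and horizontal distance between each of carton_a, carton_b and turntable_top below 0.13 m and z of carton_a in the frame of turntable_top between -0.005 and 0.005 m and z of carton_b in the frame of turntable_top between -0.005 and 0.005 m)) and height (world z) of board_top above 0.0217 m); the robot touches nothing.
It fails at once if a carton is knocked over (angle between any of carton_a, carton_b, carton_c's own z axis and vertical above 0.6 rad).
It fails at once if a carton is let go more than 25 mm above the board instead of being set down ((horizontal distance between carton_a and board_top below 0.13 m and height (world z) of carton_a above 0.05 m and contact force between the fingers and carton_a below 0.02 N) or (horizontal distance between carton_b and board_top below 0.13 m and height (world z) of carton_b above 0.05 m and contact force between the fingers and carton_b below 0.02 N) or (horizontal distance between carton_c and board_top below 0.13 m and height (world z) of carton_c above 0.05 m and contact force between the fingers and carton_c below 0.02 N)).
It fails at once if the mug or the salt shaker is moved more than 40 mm (distance of any of mug_red, salt_shaker from where it was at the start of the episode above 0.04 m).
It also fails if it takes over 69 s, if anything falls off the work surface, if the arm or the gripper's body presses on something with over 40 N, if the wrist force passes 120 N, or if a joint passes its speed limit or range.

## Robot

A 6-joint arm with a two-finger parallel gripper is mounted at the origin on a cart in front of the work surface, level with it; the furniture and walls round the work are solid. World frame = base frame: x ahead of the robot, y to its left, z up, the work surface at z = 0. Lengths are in m, angles in rad, forces in N, time in s.
With the tool pointing down it reaches from about 0.35 to 0.775 m from the base axis. Payload 7.3 kg.
Tool frame: the origin (TCP) lies between the finger pads; the fingertips stand 19 mm ahead of it and the grasp point (between the pads) is the TCP; z points along the fingers, x is the direction in which the jaws open and shut, and the axes are right-handed (so a half turn about z gives the same grasp; the last joint's range is limited). The gripper opens to 92 mm and grips with 3 to 60 N. Pads are 19 mm wide; open, the fingers measure 130 mm over their backs; the gripper's body (75 mm by 190 mm) begins 47 mm behind the grasp point.
Start: joints at [0.988, 0.342, 1.524, -0, 1.275, -0.146], TCP at [0.222, 0.476, 0.246] pointing down, gripper open.
Joint ranges: [-2.53, 2.53], [-0.77, 2.02], [0.04, 2.7], [-1, 4.14], [0.28, 2.66], [-3.11, 3.11]. Speed limits (rad/s): [2.57, 2.57, 3.14, 3.14, 3.14, 3.14].

## Interface

Orientations are given as a rotation vector (axis times angle).
In Python, from station import robot, monitor, eyes, ticket gives the robot as it stands. Calls block until the motion is done:
- robot.reach(position, orientation): joint-space move of the TCP to a pose.
- robot.move_straight(position, rotation=None, rate=0.15, f_stop=None): straight line of the TCP; rotation=None keeps the orientation; rate is the mean speed in m/s. With f_stop (N) it stops when the force on the tool has changed by that much, and returns True; else False.
- robot.set_joints(angles): joint-space move.
- robot.set_gripper(opening, f_grip=None): finger opening in m; f_grip is the grip in N (None keeps the last); returns when the fingers have stopped.
- robot.pause(seconds).
- robot.solve_ik(position, orientation): joint angles nearest the present ones, or None.
- monitor.read_state(): the state.
- eyes.camera(name): name is "side" or "top"; returns the picture (420x560x3 uint8, red, green, blue); there is no depth.
- eyes.camera_model(name): a dict with "fx", "fy", "cx", "cy" (pixels), "k1" (the pictures are not rectified: a ray, as slopes to the right and down, at radius r is drawn at 1 + k1 r^2 times it, then the intrinsics apply), "extrinsics" (4x4, takes a point from camera to world coordinates). Camera axes: x right, y up, looking along -z (the intrinsics and any distortion apply to the point x, -y, -z); pixel columns grow to the right and rows downward; lengths in m; the calibration is good to about 2 mm. A picture is of the moment at which its call begins. camera_model takes no time and is no camera call.
A pose or a line that the arm cannot do raises robot.Unreachable and nothing moves.
- ticket.close_job(): hands the job in, once; it reports no verdict.
The state is a dict: "time": time; "joints": joint angles; "joint_vel": joint speeds; "joint_torque": joint torques, N m; "tcp_pos": TCP position; "tool_rot": TCP orientation; "contact_force": force on the tool from outside, world axes, zero at the start; "torque": the same for the moment, N m; "opening": finger opening in m.
Only numpy, scipy, OpenCV 4.12 (cv2) and the standard library are available. Lean on these libraries where they do the work, as an engineer would, in place of code of your own. Each camera call takes 0.05 s, during which the arm holds its last target. There are 200 camera calls.

## Working session

There is one attempt and no reset: what is moved stays moved. The work goes in short steps, each a Python script; the robot and the scene stay as the last script left them, time stands still between calls to the robot, and variables do not carry over. Pictures are saved under pics/ and viewed, about 8 in all and at most 12, crops included, and the job is handed in when it is done.

```bash
mkdir -p pics; ls; python3 - <<'E'
from station import robot, monitor, eyes
import cv2,time,numpy as np
a=eyes.camera("top");s=eyes.camera("side")
robot.pause(0.9)
b=eyes.camera("top")
cv2.imwrite("pics/t1.png",cv2.cvtColor(a,cv2.COLOR_RGB2BGR));cv2.imwrite("pics/t2.png",cv2.cvtColor(b,cv2.COLOR_RGB2BGR));cv2.imwrite("pics/s1.png",cv2.cvtColor(s,cv2.COLOR_RGB2BGR))
print(monitor.read_state()); print(eyes.camera_model("top"),eyes.camera_model("side"))
print(cv2.absdiff(a,b).mean())
E
```

```text
pics
{'time': 1.05, 'joints': array([ 9.88026709e-01,  3.41936679e-01,  1.52407995e+00, -2.87298002e-05,
        1.27539543e+00, -1.46021288e-01]), 'joint_vel': array([-0.0006209 , -0.00114387, -0.00112144,  0.00187466, -0.00042904,
       -0.00017715]), 'joint_torque': array([ 1.39162054e-03, -4.31136847e+01, -2.44484299e+01,  7.22431834e-02,
        4.80157952e-02,  6.10594157e-05]), 'tcp_pos': array([0.22208387, 0.47574146, 0.24578041]), 'tool_rot': array([-2.64989527e+00, -1.68741023e+00, -2.76539897e-04]), 'contact_force': array([ 0.07854737, -0.36470103, -0.35073061]), 'torque': array([-0.02797561, -0.01771767,  0.02047181]), 'opening': 0.09177406956473512}
{'fx': 408.9557298398101, 'fy': 408.9557298398101, 'cx': 285.6799613804956, 'cy': 209.48983860612256, 'k1': -0.020870875514957195, 'extrinsics': array([[-1.48273909e-02,  9.98609081e-01, -5.05969538e-02,
         5.09406112e-01],
       [-9.99889822e-01, -1.47728811e-02,  1.45115532e-03,
        -2.89807219e-02],
       [ 7.01674099e-04,  5.06128959e-02,  9.98718100e-01,
         1.10378271e+00],
       [ 0.00000000e+00,  0.00000000e+00,  0.00000000e+00,
         1.00000000e+00]])} {'fx': 467.56989951038173, 'fy': 467.56989951038173, 'cx': 275.0054847188917, 'cy': 209.6951910175756, 'k1': 0.013231944504863613, 'extrinsics': array([[-0.99537095,  0.03940208, -0.08765923,  0.47588704],
       [-0.09461727, -0.56175459,  0.82187551,  0.77032953],
       [-0.01685937,  0.82636509,  0.56288231,  0.59228748],
       [ 0.        ,  0.        ,  0.        ,  1.        ]])}
3.1699007936507937
```

View pics/t1.png

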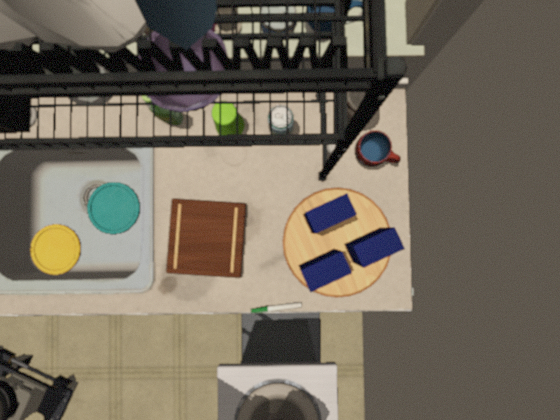

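View pics/s1.png

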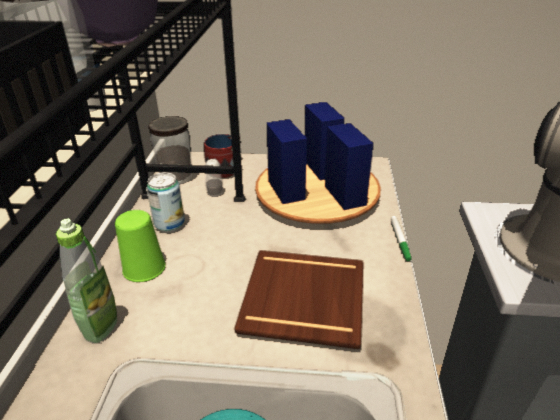

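The side view shows the three cartons on the turntable at about (320,150), the board at (305,297) and the salt shaker at (213,178). In the top view the turntable is at (338,242), the board at (207,238) and the mug at (375,148). Next I measure poses and spin.

```bash
cat > h.py <<'E'
import cv2,numpy as np
from station import robot, monitor, eyes, ticket
M={n:eyes.camera_model(n) for n in("top","side")}
def cast(uv,z,n="top"):
    m=M[n];K=np.array([[m["fx"],0,m["cx"]],[0,m["fy"],m["cy"]],[0,0,1.]])
    p=cv2.undistortPoints(np.float64(uv).reshape(-1,1,2),K,np.array([m["k1"],0,0,0.]))[:,0]
    # drawn = ray*(1+k1 r^2): same as the OpenCV forward model
    d=np.c_[p[:,0],-p[:,1],-np.ones(len(p))]@m["extrinsics"][:3,:3].T; o=m["extrinsics"][:3,3]
    return (o+d*((z-o[2])/d[:,2])[:,None])[:,:2]
def tops(im,z=0.178):
    """carton top faces (brighter navy): list of (x,y,yaw of long axis, long, short)"""
    h=im.astype(int); r,g,b=h[...,0],h[...,1],h[...,2]
    m=((b>TH)&(b>2.2*r)&(b>2.2*g)).astype(np.uint8)
    m[:170]=0; m[330:]=0; m[:,:160]=0; m[:,440:]=0
    m=cv2.morphologyEx(m,cv2.MORPH_OPEN,np.ones((3,3)))
    out=[]
    for c in cv2.findContours(m,cv2.RETR_EXTERNAL,cv2.CHAIN_APPROX_NONE)[0]:
        if cv2.contourArea(c)<300: continue
        w=cast(c.reshape(-1,2),z).astype(np.float32)
        (cx,cy),(a,bb),_=R=cv2.minAreaRect(w*1000)
        q=cv2.boxPoints(R); e=q[1]-q[0] if np.linalg.norm(q[1]-q[0])>np.linalg.norm(q[2]-q[1]) else q[2]-q[1]
        out.append((cx/1e3,cy/1e3,np.arctan2(e[1],e[0])%np.pi,max(a,bb)+2.,min(a,bb)+2.))
    return out
TH=70
E
python3 - <<'E'
from h import *
a=cv2.imread("pics/t1.png")[...,::-1];b=cv2.imread("pics/t2.png")[...,::-1]
for p in[(330,214),(375,247),(326,268),(330,290),(320,284),(310,230),(355,262)]: print(p,a[p[1],p[0]],end=' ')
print()
for im in(a,b):
    for t in tops(im): print(np.round(t,3))
    print()
# turntable & board
hs=cv2.cvtColor(np.ascontiguousarray(a),cv2.COLOR_RGB2HSV)
print(a[205,320],a[230,190],a[285,345])
cv2.imwrite("pics/crop.png",np.hstack([cv2.resize(x[170:320,270:420,::-1],None,fx=2.6,fy=2.6,interpolation=0) for x in(a,b)]))
E
```

```text
(330, 214) [ 45  46 100] (375, 247) [40 40 96] (326, 268) [34 47 97] (330, 290) [215 178 126] (320, 284) [31 39 94] (310, 230) [159 125  85] (355, 262) [60 47 42] 


[149 115 106] [108  65  42] [215 179 128]
```

View pics/crop.png

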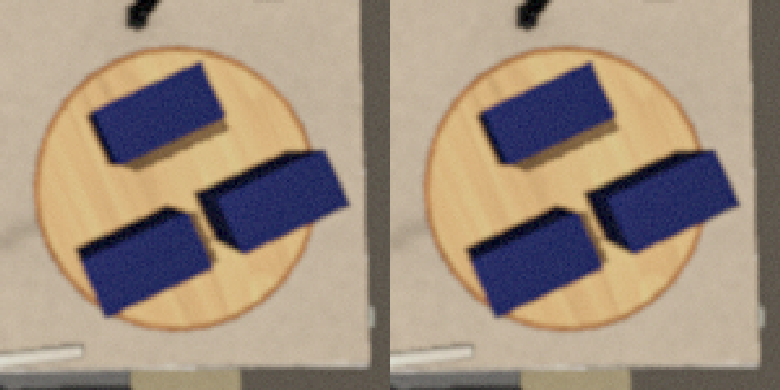

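The crop shows the turntable at rest, with three well-separated, parallel carton tops (left image at about (158,115), (285,200) and (147,262)). I'll fix the colour mask and measure.

```bash
sed -i 's/(b>TH)&(b>2.2\*r)&(b>2.2\*g)/(b>TH)\&(b-r>30)\&(b-g>30)/' h.py; cat >> h.py <<'E'
def disc(im):
    """turntable axis (light wood) by circle fit of its outline on z=0.028"""
    h=im.astype(int); r,b=h[...,0],h[...,2]
    m=((r-b>58)&(r>140)).astype(np.uint8); m[:180]=0;m[310:]=0;m[:,:270]=0;m[:,405:]=0
    m=cv2.morphologyEx(m,cv2.MORPH_OPEN,np.ones((3,3)))
    p=cv2.convexHull(np.argwhere(m)[:,::-1].astype(np.int32))
    w=cast(p.reshape(-1,2),0.028)
    for _ in range(3):
        s=np.linalg.lstsq(np.c_[2*w,np.ones(len(w))],(w**2).sum(1),rcond=None)[0]
        R=np.sqrt(s[2]+s[0]**2+s[1]**2); e=abs(np.hypot(*(w-s[:2]).T)-R); w=w[e<max(.003,np.median(e)*2)]
    return s[:2],R
def board(im):
    h=im.astype(int); r,b=h[...,0],h[...,2]
    m=((r<140)&(r-b>35)).astype(np.uint8); m[:180]=0;m[300:]=0;m[:,:155]=0;m[:,260:]=0
    m=cv2.morphologyEx(m,cv2.MORPH_CLOSE,np.ones((9,9)));m=cv2.morphologyEx(m,cv2.MORPH_OPEN,np.ones((7,7)))
    c=max(cv2.findContours(m,cv2.RETR_EXTERNAL,cv2.CHAIN_APPROX_NONE)[0],key=cv2.contourArea)
    w=cast(c.reshape(-1,2),.024).astype(np.float32)
    return cv2.minAreaRect(w*1000)
E
python3 - <<'E'
from h import *
for f in("t1","t2"):
    a=cv2.imread(f"pics/{f}.png")[...,::-1]
    print(disc(a),board(a))
    for t in tops(a): print(np.round(t,3), np.hypot(*(np.array(t[:2])-disc(a)[0])))
print("mug, salt, post, bar@0.3",cast([(375,148)],.087),cast([(280,120)],.05),cast([(322,177)],0))
s=M["side"]
print("side post foot",cast([(239,198)],0,"side"),"salt foot",cast([(213,190)],0,"side"))
# rack front bar in top view: two-view triangulation of its right upper corner
from scipy.spatial.transform import Rotation as R
def ray(uv,n):
    o=M[n]["extrinsics"][:3,3]; q=np.r_[cast([uv],0,n)[0],0]; return o,(q-o)/np.linalg.norm(q-o)
# post top in top view (395,70), side (226,0)
for u,v in[((395,70),(226,2))]:
    o1,d1=ray(u,"top");o2,d2=ray(v,"side")
    t=np.linalg.lstsq(np.c_[d1,-d2],o2-o1,rcond=None)[0];print(o1+t[0]*d1,o2+t[1]*d2)
E
```

```text
(array([ 0.47747905, -0.16414188]), np.float64(0.1437075841008698)) ((492.7336120605469, 181.94442749023438), (198.6338653564453, 198.2548828125), 85.83984375)
[  0.417  -0.119   1.99  101.74   54.149] 0.07547345414269006
[  0.469  -0.237   1.98  104.356  53.788] 0.07327111878395094
[  0.546  -0.131   1.988 104.124  51.647] 0.07579396266376796
(array([ 0.47749262, -0.16404593]), np.float64(0.14374242415087196)) ((492.5333557128906, 181.75506591796875), (198.05027770996094, 197.81272888183594), 85.46208190917969)
[  0.417  -0.119   1.985 101.726  54.171] 0.07560754136874287
[  0.469  -0.237   1.985 104.449  53.895] 0.07331520184540398
[  0.546  -0.131   1.988 104.272  51.647] 0.07574240792415313
mug, salt, post, bar@0.3 [[ 0.71228595 -0.25716301]] [[ 0.79700111 -0.01914935]] [[ 0.65216126 -0.13047   ]]
side post foot [[ 0.65687162 -0.13700678]] salt foot [[ 0.72512888 -0.16790484]]
[ 0.77059736 -0.21372914  0.4442559 ] [ 0.6724392  -0.2265971   0.40898711]
```

Measurements agree with the given sizes: radii are 73–76 mm, tops about 104 x 54 mm, board about 198 mm and disc R 144 mm. The cartons' grip axis is at yaw ≈ 0.415. I start by weighing the nearest carton, away from the rack post.

```bash
cat >> h.py <<'E'
from scipy.spatial.transform import Rotation
def rot(th):
    x=np.array([np.cos(th),np.sin(th),0]);z=np.array([0,0,-1.]);return Rotation.from_matrix(np.c_[x,np.cross(z,x),z]).as_rotvec()
def yaw(): 
    x=Rotation.from_rotvec(monitor.read_state()["tool_rot"]).as_matrix()[:,0]; return np.arctan2(x[1],x[0])
def best(p,th):
    """orientation of the two equal grasps with the last joint nearer its middle"""
    c=[(abs(q[5]),rot(t)) for t in(th,th+np.pi) if (q:=robot.solve_ik(p,rot(t))) is not None]
    return min(c,key=lambda k:k[0])[1]
def fz(n=8):
    f=[]
    for _ in range(n): robot.pause(.04); f.append(monitor.read_state()["contact_force"])
    return np.mean(f,0)
ZG=0.156
def weigh(x,y,th,lift=.02):
    p=np.array([x,y,.25]); o=best(p,th); robot.reach(p,o); robot.set_gripper(.088)
    hit=robot.move_straight([x,y,ZG],rate=.12,f_stop=8)
    if hit: print("HIT",monitor.read_state()); return
    f0=fz(); op=robot.set_gripper(.03,30.); s=monitor.read_state(); f1=fz(4)
    robot.move_straight([x,y,ZG+lift],rate=.05); robot.pause(.2); f2=fz()
    s2=monitor.read_state()
    print("f0",f0.round(2),"grip",f1.round(2),"lift",f2.round(2),"open",s["opening"],s2["opening"],"tcp",s2["tcp_pos"].round(4),"tq",s2["torque"].round(3),"t",s2["time"])
    return f2-f0
E
python3 - <<'E'
from h import *
print(weigh(.417,-.119,.415))
print(monitor.read_state()["joints"].round(2))
a=eyes.camera("side");b=eyes.camera("top")
cv2.imwrite("pics/l1.png",np.hstack([a[60:360,130:430,::-1],b[110:410,180:480,::-1]]))
E
```

```text
f0 [-0.08  0.15  0.15] grip [-1.09  0.62  0.16] lift [ 0.22 -0.29 -5.99] open 0.05507059704797986 0.05497155406145475 tcp [ 0.417  -0.119   0.1759] tq [-0.014  0.008  0.056] t 6.75
[ 0.30270837 -0.43989322 -6.14466766]
[-0.46  0.25  1.87  0.    1.02 -0.87]
```

View pics/l1.png

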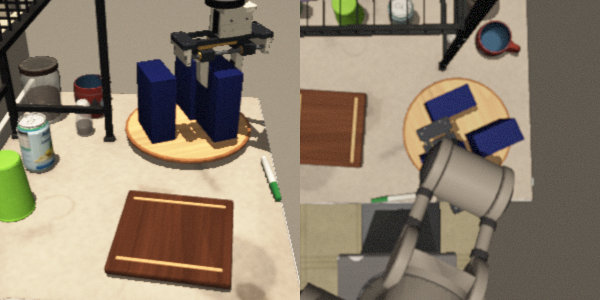

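The picture shows carton 1 lifted clean in the jaws with the others undisturbed. It reads 6.1 N, about 0.63 kg, so it is full. I put it back and weigh the second.

```bash
cat >> h.py <<'E'
def putdown(x,y,z):
    hit=robot.move_straight([x,y,z],rate=.03,f_stop=4); robot.pause(.2); s=monitor.read_state(); print("down",hit,s["tcp_pos"].round(4),s["contact_force"].round(2))
    robot.set_gripper(.088); robot.move_straight([x,y,.25],rate=.15)
E
python3 - <<'E'
from h import *
putdown(.417,-.119,ZG-.001)
print(weigh(.469,-.237,.415))
b=eyes.camera("top")
print([np.round(t,3) for t in tops(b)])
E
```

```text
down True [ 0.4165 -0.1189  0.1557] [-0.75 -0.37  4.76]
f0 [-0.   -0.09  0.03] grip [-0.39 -1.46 -0.48] lift [ 0.12 -0.01 -6.34] open 0.055303087025183086 0.05528107921766153 tcp [ 0.469  -0.237   0.1759] tq [-0.081 -0.026  0.051] t 13.15
[ 0.1244921   0.07628928 -6.36626313]
[array([  0.417,  -0.119,   2.015, 101.751,  54.019]), array([  0.546,  -0.131,   1.996, 104.021,  51.817])]
```

Also full (6.4 N), so the third must be the light one. It stands near the rack post, so I turn the turntable about 45° using the gripped second carton, standing on the plate.

```bash
python3 - <<'E'
from h import *
A=np.array([.4775,-.164]); x,y=.469,-.237
print("down",robot.move_straight([x,y,ZG-.001],rate=.03,f_stop=4)); robot.pause(.1)
z=monitor.read_state()["tcp_pos"][2]; th0=yaw(); v=np.array([x,y])-A
for d in np.radians(np.arange(5,46,5)):
    c,s=np.cos(d),np.sin(d); p=A+np.array([[c,-s],[s,c]])@v
    robot.move_straight([*p,z],rotation=rot(th0+d),rate=.04)
robot.pause(.3); s=monitor.read_state(); print(s["contact_force"].round(2),s["tcp_pos"].round(3),s["joints"].round(2))
robot.set_gripper(.088); robot.move_straight([*p,.27],rate=.15)
robot.reach([.36,.28,.3],rot(th0+d)); robot.pause(.2)
b=eyes.camera("top"); print([np.round(t,3) for t in tops(b)],disc(b),monitor.read_state()["time"])
cv2.imwrite("pics/r1.png",b[...,::-1])
E
```

```text
down True
[0.89 0.74 0.93] [ 0.523 -0.222  0.156] [-0.54  0.5   1.53  0.    1.11 -1.74]
[array([  0.405,  -0.185,   2.927, 102.674,  54.319]), array([ 4.94000e-01, -8.80000e-02,  2.91700e+00,  1.00371e+02,
        5.52160e+01]), array([  0.524,  -0.22 ,   2.773, 103.931,  54.907])] (array([ 0.47742969, -0.16406938]), np.float64(0.14386449256699885)) 20.8583
```

View pics/r1.png

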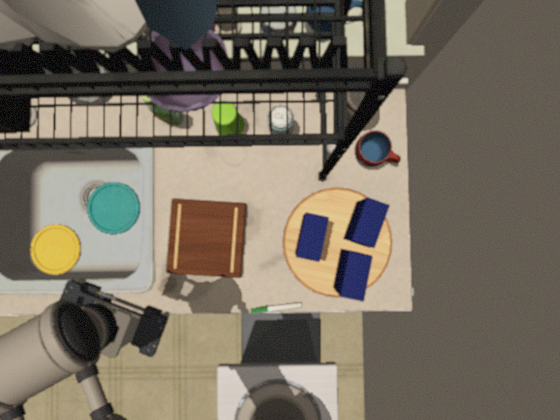

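The image shows all cartons standing. Carton 3 is now at (312,237), clear of the post. I check that the plate has stopped, then weigh it.

```bash
python3 - <<'E'
from h import *
for _ in range(2):
    t=min(tops(eyes.camera("top")),key=lambda t:-t[1]); print(np.round(t,3),monitor.read_state()["time"]); robot.pause(.5)
t=min(tops(eyes.camera("top")),key=lambda t:-t[1])
print(weigh(t[0],t[1],t[2]-np.pi/2))
E
```

```text
[ 4.9400e-01 -8.8000e-02  2.9150e+00  1.0038e+02  5.5406e+01] 20.9083
[ 4.94000e-01 -8.80000e-02  2.91500e+00  1.00414e+02  5.52400e+01] 21.4583
f0 [-0.18  0.03  0.06] grip [-0.21 -0.74 -0.69] lift [ 0.11  0.26 -1.31] open 0.05488796579378011 0.05500786101171617 tcp [ 0.4943 -0.0882  0.1759] tq [-0.023  0.175  0.012] t 27.2417
[ 0.28974034  0.23322997 -1.36988382]
```

1.37 N, about 0.14 kg: this is the nearly empty one. I carry it to the board.

```bash
python3 - <<'E'
from h import *
p=monitor.read_state()["tcp_pos"]
robot.move_straight([p[0],p[1],.27],rate=.1)
robot.move_straight([.4926,.1818,.27],rate=.12)
robot.move_straight([.4926,.1818,.175],rate=.1); robot.pause(.2)
print(fz(4))
hit=robot.move_straight([.4926,.1818,ZG-.006],rate=.02,f_stop=2); robot.pause(.2)
s=monitor.read_state(); print(hit,s["tcp_pos"].round(4),s["contact_force"].round(2),s["opening"])
robot.set_gripper(.075); robot.pause(.2); robot.move_straight([.4926,.1818,.27],rate=.1)
robot.reach([.30,-.05+.4,.3],s["tool_rot"]); robot.pause(.3)
b=eyes.camera("top");a=eyes.camera("side")
print([np.round(t,3) for t in tops(b)],disc(b),monitor.read_state()["time"])
cv2.imwrite("pics/e1.png",np.hstack([a[60:360,130:430,::-1],b[110:410,140:440,::-1]]))
E
```

```text
[-0.09937221  0.06971023 -1.36585461]
True [0.4923 0.1818 0.1499] [1.05 0.42 1.52] 0.0550259880029316
[array([  0.405,  -0.185,   2.922, 102.307,  54.034]), array([  0.493,   0.178,   2.911, 104.042,  54.394]), array([  0.524,  -0.22 ,   2.785, 103.633,  54.342])] (array([ 0.47744949, -0.16412477]), np.float64(0.1438020180269978)) 37.0917
```

View pics/e1.png

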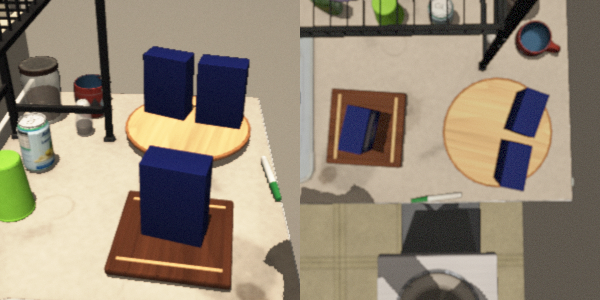

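The picture shows the light carton upright mid-board (side view (177,195)) and both full ones upright on the turntable. They stand 75 and 73 mm from its axis, and the mug and salt shaker look unmoved. Handing in.

```bash
python3 -c "
from station import ticket; print(ticket.close_job())"
```

```text
the job is handed in; nothing more can be done
None
```

The nearly empty carton now stands upright in the middle of the serving board, and the job is handed in at about 37 s of the 69 s allowed. No verdict was reported.

- **Weighing:** lifting gave 6.1 N and 6.4 N for the two full cartons and 1.4 N (about 0.14 kg) for the third.
- **Moving it:** the light carton stood close to the rack post. I first turned the turntable by about 50° with a gripped full carton standing on it. Then I carried the light one over and set it down under force control.
- **Last checks:** its top is about 4 mm from the board centre. The two full cartons stand upright 75 mm and 73 mm from the turntable axis, and the mug and salt shaker looked unmoved.
- **Disagreements:** the turntable was told to be spinning but was at rest in the pictures. It turned a few degrees more than the 45° I commanded, and the second carton ended about 8° askew to its neighbour. I did not measure how far the board sank, only that the carton on it is the light one.

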